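# Knock the brass bush out of its nest

## Task

A brass bearing bush is stuck deep in one of the two green knockout stands. Lift the red grip on that stand's knockout rod all the way up, so that the rod pushes the bush up out of its nest, then take the bush and set it down upright in the blue tray, letting go of it there. Leave the black roller in the other stand where it is.

Things in the scene. Friction and masses are not known exactly. Their poses are not given: they have to be found in the camera images.
- bush_center (a point): Centre of the brass bush: upright cylinder 40 mm across, 40 high, 0.3 kg. It starts sunk in a fixed stand's green 80 mm square block (top at z = 110 mm), its top 2 mm below the block's: no grip there. The raised rod lifts it 37 mm; 35 mm then stand proud, 5 stay in the nest (1.5 mm play). Then grip it about 12 mm below its top, so that fingertips clear the block, and lift straight out.
- lift_grip (a point): Centre of the red grip of the knockout rod that is under the brass bush: 30 (x) x 16 (y) x 34 mm high, at z = 105 mm when down. Pinch its 16 mm from above. +x points level to the nest's axis, 75 mm away. One rigid piece with the rod, it slides straight up only, 38 mm from down (start) to its stop; takes 10 to 14 N and stays at any height where it is left.
- tray: Blue open tray fixed to the table, 180 (x) by 160 (y) by 18 mm high, walls and floor about 4 mm thick. Origin at the centre of its underside, z up.
- roller_center (a point): Centre of the black plastic roller, an upright cylinder 40 mm across and 40 mm high, sunk in the nest of the other stand, which is identical and has its own red grip on its own rod. To be left alone. Colour of what sits in the nest tells the two stands apart.
There are look-alikes about, which are no part of the job. There is more than one size of the part that bears bush_center; the job needs the smaller. Leave any pink look-alike of the part that bears lift_grip alone.

How it is judged:
By the outcome, as a careful person would: the job done as asked, in the order asked, and still so for the second after the job is handed in, with the robot touching nothing.
It also fails if it takes over 54 s, if anything falls off the work surface, if the arm or the gripper's body presses on something with over 40 N, if the wrist force passes 120 N, or if a joint passes its speed limit or range.

## Robot

A 6-joint arm with a two-finger parallel gripper is mounted at the origin on the work surface. World frame = base frame: x ahead of the robot, y to its left, z up, the work surface at z = 0. Lengths are in m, angles in rad, forces in N, time in s.
With the tool pointing down it reaches from about 0.35 to 0.875 m from the base axis. Payload 15.5 kg.
Tool frame: the origin (TCP) lies at the very end of the fingers, on their centre line; the grasp point (between the pads) lies 19 mm behind it (robot.grasp_offset is the distance from the TCP to the grasp point, in m); z points along the fingers, y is the line along which they close (so a half turn about z gives the same grasp; the last joint's range is limited). The gripper opens to 85 mm and grips with 20 to 120 N. Pads are 22 mm wide; open, the fingers measure 114 mm over their backs; the gripper's body (76 mm by 85 mm) begins 54 mm behind the grasp point. The pads swing forward as they close: fully open they stand 13 mm farther back than shut.
Start: joints at [1.091, 0.494, 1.345, -0, 1.302, -0.096], TCP at [0.234, 0.58, 0.231] pointing down, gripper open.
Joint ranges: [-2.91, 2.91], [-0.82, 2.16], [0.22, 2.67], [-1.22, 4.37], [0.12, 2.79], [-3.08, 3.08]. Speed limits (rad/s): [1.89, 1.89, 2.57, 3.01, 3.01, 3.01].

## Interface

Orientations are given as a unit quaternion [w, x, y, z].
In Python, from plant import robot, optics, job, spotter gives the robot as it stands. The module is installed in compiled form; this text tells all that it offers.
- The arm moves only by the tool arm_command, never from a script. Its argument "series" is a list of rows, each an object of numbers: "tx", "ty", "tz": the shift along the world's x, y, z normalised to -1 to 1, where 1 is 3 cm; "rx", "ry", "rz": the turn, a rotation vector about the world's x, y, z normalised to -1 to 1, where 1 is 0.1 rad; "fingers": the closure, from 0 (fully open) to 1 (shut). A call has 1 to 20 rows; each row shifts and turns the commanded pose from where the row before left it; what a row does not reach is not made up. A row lasts 1/10 s, in which the tool goes at most 50 mm and 8.59 degrees, less where a joint would pass 70% of its speed; a pose out of reach is approached as far as the arm can. A call with a number of a shift or a turn outside -1 to 1 is refused whole. A call with a gripper value outside its range is refused whole. The fingers move at their own pace and stop on an object; "force" is the grip in N (left out, the last holds). Time passes only in rows, so rows that do not move let the fingers close. It gives the time, the measured TCP pose, the force, the opening and the grip force at its end, in the units of the state.
- robot.get_state(): the state, without advancing time (a new reading comes with each control period).
- optics.snapshot(name): name is "side" or "top"; returns a dict with "frame" (400x640x3 uint8, red, green, blue), "depth" (400x640 float32, m along the optical axis (not along the pixel's ray), 0 where there is no reading), "fx", "fy", "cx", "cy" (pixels), "pose" (4x4, takes a point from camera to world coordinates). Camera axes: x right, y up, looking along -z (the intrinsics and any distortion apply to the point x, -y, -z); pixel columns grow to the right and rows downward; lengths in m; the calibration is good to about 2 mm. A picture is of the moment at which its call begins.
- job.sign_off(): hands the job in; it is judged then, once.
Trained networks look in the newest picture that a camera, given by its name, has taken for a name from the list of things; names that differ only in an ending like _2 or _b are one class to them, and where a whole thing is asked for, a point or a joint stands for the part that bears it (a point fixed in the world has none). Each returns a list of dicts, best first, with "confidence" (0 to 1); they miss things now and then, are a little off and sometimes report something else, mostly with a low value. They report only what shows in the picture. A call takes as long as a camera call. They do not tell look-alikes from the thing itself.
- spotter.search_frame(camera, query): "point" ([x, y, z] in m, in the coordinates of the camera as it stood for that picture, good to about 4 mm: the middle of the surface that is visible of it).
- spotter.masks_of(camera, query): "mask" (400x640 bool, what is visible of it).
The state is a dict: "clock": time; "joints": joint angles; "joint_vel": joint speeds; "joint_torque": joint torques, N m; "tcp_pos": TCP position; "ee_rot": TCP orientation; "ft_force": force on the tool from outside, world axes, zero at the start; "wrist_torque": the same for the moment, N m; "opening": finger opening in m; "finger_force": force on a finger pad.
Only numpy, scipy, OpenCV 4.12 (cv2) and the standard library are available. Lean on these libraries where they do the work, as an engineer would, in place of code of your own. Each camera call takes 0.05 s, during which the arm holds its last target. There are 200 camera calls.

## Working session

There is one attempt and no reset: what is moved stays moved. The work goes in short steps, Python scripts to look and compute and a tool call to move; the robot and the scene stay as the last step left them, time stands still between calls to the robot, and variables do not carry over. Pictures are saved under pics/ and viewed, at most 10 in all, crops included, and the job is handed in when it is done.

Besides the shell and the picture viewer there is one more tool, called after "Call:" as a command line: name --argument value ..., lists and objects as JSON in quotes. arm_command: Moves the arm, as the interface text tells. Its arguments: {"type":"object","properties":{"series":{"type":"array"},"force":{"type":"number"}},"required":["series"]}

```bash
mkdir -p pics; cat > h.py <<'E'
import numpy as np, cv2
from plant import robot, optics, job, spotter
def snap(n):
    s=optics.snapshot(n); np.savez('last_%s.npz'%n,**{k:np.array(v) for k,v in s.items()}); return s
def xyz(s):
    d=s['depth']; v,u=np.mgrid[0:400,0:640]
    p=np.stack([(u-s['cx'])/s['fx']*d,-(v-s['cy'])/s['fy']*d,-d,np.ones_like(d)],-1)
    w=(p@np.array(s['pose']).T)[...,:3]; w[d==0]=np.nan; return w
def save(n,im): cv2.imwrite('pics/'+n,im[...,::-1])
E
python3 - <<'E'
from h import *
for c in ('top','side'):
    s=snap(c); save(c+'1.png',s['frame']); P=np.array(s['pose']); print(c,P[:3,3].round(3))
    W=xyz(s)
    for q in ('bush_center','lift_grip','tray','roller_center'):
        for r in spotter.search_frame(c,q):
            p=np.array(r['point']);w=P@np.r_[p,1]
            u=s['cx']+s['fx']*p[0]/-p[2]; v=s['cy']+s['fy']*p[1]/p[2]
            print(q,round(r['confidence'],2),w[:3].round(3),int(u),int(v))
E
```

```text
top [ 0.441 -0.042  1.188]
bush_center 0.95 [ 0.685 -0.241  0.056] 419 126
bush_center 0.81 [ 0.57  -0.263  0.111] 435 174
lift_grip 0.7 [ 0.5   -0.277  0.096] 442 207
lift_grip 0.57 [ 0.332 -0.406  0.078] 504 285
tray 0.77 [ 0.548 -0.024  0.004] 323 191
roller_center 0.8 [0.561 0.235 0.108] 200 183
side [ 0.333 -0.9    1.072]
bush_center 0.78 [ 0.683 -0.259  0.054] 398 265
bush_center 0.44 [ 0.572 -0.264  0.108] 355 262
lift_grip 0.75 [ 0.569 -0.263  0.112] 354 261
lift_grip 0.66 [ 0.495 -0.278  0.065] 324 285
lift_grip 0.57 [ 0.327 -0.411  0.066] 260 353
tray 0.94 [ 0.552 -0.017  0.006] 321 212
roller_center 0.38 [0.557 0.236 0.109] 303 124
roller_center 0.29 [ 0.574 -0.264  0.11 ] 356 262
```

View pics/top1.png

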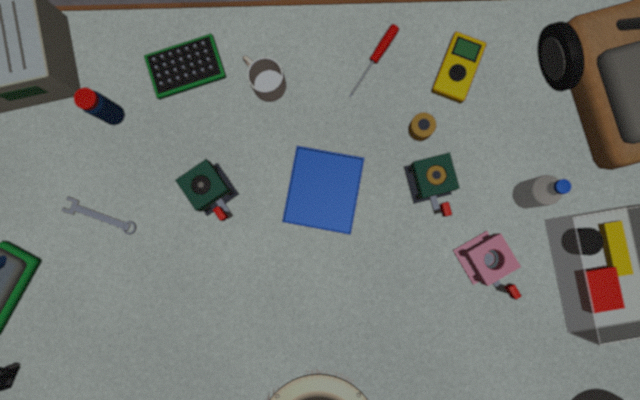

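```bash
python3 - <<'E'
import numpy as np,cv2
a=cv2.imread('pics/top1.png')[95:305,380:540]; b=cv2.imread('pics/side1.png')[225:385,230:430]
a=cv2.resize(a,(381,500),interpolation=2); b=cv2.resize(b,(400,320),interpolation=2)
c=np.zeros((500,790,3),np.uint8); c[:,:381]=a; c[:320,385:785]=b
cv2.imwrite('pics/crop1.png',c)
E
```

```text
(no output)
```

View pics/crop1.png

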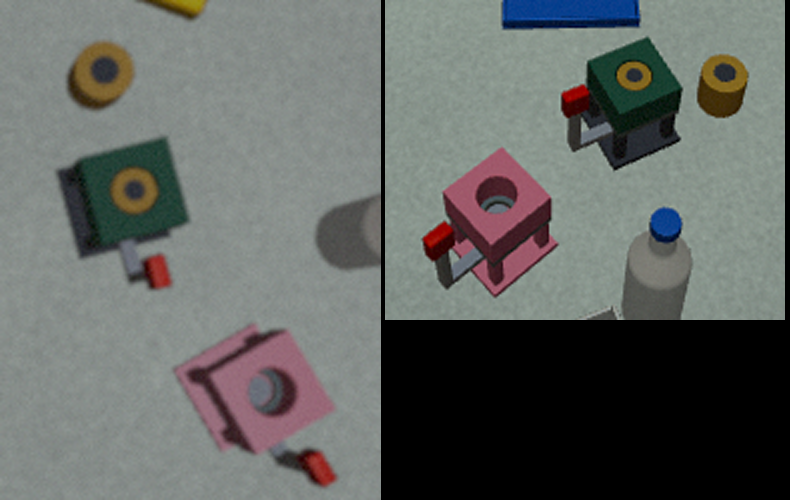

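The top view shows three stands:
- Green with the brass bush, nest at (436,175) and grip at (446,209). This is the one the task describes.
- Green with the black roller, nest at (200,185) and grip at (222,212). Leave this alone.
- Pink, at (490,260), a look-alike. Leave this alone.

The loose brass bush at (422,126) isn't in a nest, so it is the other size. The enlarged crop confirms the brass bush in the green block. Now I'll measure.

```bash
python3 - <<'E'
from h import *
from scipy.spatial.transform import Rotation as R
for c in ('top','side'):
    s=dict(np.load('last_%s.npz'%c)); W=xyz(s); h=cv2.cvtColor(s['frame'],cv2.COLOR_RGB2HSV).astype(int); H,S,V=h[...,0],h[...,1],h[...,2]
    near=(abs(W[...,0]-.54)<.09)&(abs(W[...,1]+.27)<.07)
    def rep(n,m):
        p=W[m]; 
        if len(p)>5: print(c,n,len(p),'med',np.median(p,0).round(4),'mid',((np.percentile(p,3,0)+np.percentile(p,97,0))/2).round(4),'ext',np.ptp(p,0).round(3))
    red=((H<8)|(H>172))&(S>150)&near; rep('red',red); rep('redtop',red&(W[...,2]>.117))
    br=(H>12)&(H<28)&(S>120)&near&(W[...,2]>.09); rep('brass',br)
    gr=(H>55)&(H<100)&(S>80)&near&(W[...,2]>.103); rep('greentop',gr)
    top=near&(W[...,2]>.104)&~red; rep('blocktop',top)
    for m,n in((red&(W[...,2]>.115),'red'),(top,'block')):
        if m.sum()>5:
            r=cv2.minAreaRect((W[m][:,:2]*1000).astype(np.float32)); print(n,'rect',np.round(r[0],1),np.round(r[1],1),round(r[2],1))
    bl=(H>100)&(H<125)&(S>120)&(abs(W[...,0]-.55)<.14)&(abs(W[...,1]+.02)<.14)
    r=cv2.minAreaRect((W[bl][:,:2]*1000).astype(np.float32)); print('tray',np.round(r[0],1),np.round(r[1],1),round(r[2],1))
st=robot.get_state(); print(st['tcp_pos'],st['ee_rot'],R.from_quat(np.roll(st['ee_rot'],-1)).as_matrix().round(3),robot.grasp_offset,st['opening'],st['clock'])
E
```

```text
top red 97 med [ 0.496  -0.2778  0.1218] mid [ 0.4969 -0.2788  0.1167] ext [0.025 0.017 0.029]
top redtop 82 med [ 0.496  -0.2787  0.1222] mid [ 0.4969 -0.2791  0.1219] ext [0.023 0.016 0.012]
top brass 225 med [ 0.5689 -0.264   0.1081] mid [ 0.5699 -0.2641  0.1056] ext [0.041 0.04  0.023]
top greentop 969 med [ 0.567  -0.2602  0.1105] mid [ 0.5686 -0.2623  0.1105] ext [0.09  0.09  0.013]
top blocktop 1460 med [ 0.5689 -0.2645  0.1102] mid [ 0.5676 -0.2631  0.1106] ext [0.136 0.096 0.022]
red rect [ 496.6 -279.4] [25.2 14. ] 14.1
block rect [ 546.  -269.4] [129.9  80.9] 13.4
tray [552.3 -22.8] [156.7 177.5] 78.5
side red 171 med [ 0.4951 -0.2843  0.116 ] mid [ 0.4959 -0.281   0.1048] ext [0.133 0.069 0.126]
side redtop 79 med [ 0.4951 -0.2806  0.1219] mid [ 0.4951 -0.2804  0.121 ] ext [0.03  0.02  0.008]
side brass 160 med [ 0.5679 -0.2625  0.1079] mid [ 0.5691 -0.2619  0.1068] ext [0.043 0.045 0.018]
side greentop 843 med [ 0.5668 -0.2671  0.1096] mid [ 0.5683 -0.2638  0.1092] ext [0.092 0.095 0.013]
side blocktop 1084 med [ 0.5671 -0.2636  0.1093] mid [ 0.5672 -0.2628  0.1093] ext [0.137 0.095 0.02 ]
red rect [ 495.4 -279.8] [30.3 15.8] 15.1
block rect [ 544.8 -266.3] [132.2  83.7] 12.1
tray [550.9 -20.9] [167.2 178.3] 78.8
[0.2340608  0.57953992 0.23125993] [-3.01636261e-06  1.90756012e-01  9.81637481e-01  4.23009097e-06] [[-0.927  0.375 -0.   ]
 [ 0.375  0.927  0.   ]
 [ 0.     0.    -1.   ]] 0.0187 0.08548852504266735 0.5
```

Target grip is at (0.496,-0.280), nest at (0.569,-0.263), heading about 13°. Tray centre is (0.552,-0.022). I'll move above the grip and turn the tool +0.61 rad.

Call:
arm_command --series '[{"tx": 0.3, "ty": -1, "rz": 0.21, "fingers": 0}, {"tx": 0.3, "ty": -1, "rz": 0.21}, {"tx": 0.3, "ty": -1, "rz": 0.21}, {"tx": 0.3, "ty": -1, "rz": 0.21}, {"tx": 0.3, "ty": -1, "rz": 0.21}, {"tx": 0.3, "ty": -1, "rz": 0.21}, {"tx": 0.3, "ty": -1, "rz": 0.21}, {"tx": 0.3, "ty": -1, "rz": 0.21}, {"tx": 0.3, "ty": -1, "rz": 0.21}, {"tx": 0.3, "ty": -1, "rz": 0.21}, {"tx": 0.3, "ty": -1, "rz": 0.21}, {"tx": 0.3, "ty": -1, "rz": 0.21}, {"tx": 0.3, "ty": -1, "rz": 0.21}, {"tx": 0.3, "ty": -1, "rz": 0.21}, {"tx": 0.3, "ty": -1, "rz": 0.21}, {"tx": 0.3, "ty": -1, "rz": 0.21}, {"tx": 0.3, "ty": -1, "rz": 0.21}, {"tx": 0.3, "ty": -1, "rz": 0.21}, {"tx": 0.3, "ty": -1, "rz": 0.21}, {"tx": 0.3, "ty": -1, "rz": 0.21}]'

```text
schema error: expected keys tx, ty, tz, rx, ry, rz, fingers
```

Call:
arm_command --series '[{"tx": 0.3, "ty": -1, "tz": 0, "rx": 0, "ry": 0, "rz": 0.21, "fingers": 0}, {"tx": 0.3, "ty": -1, "tz": 0, "rx": 0, "ry": 0, "rz": 0.21, "fingers": 0}, {"tx": 0.3, "ty": -1, "tz": 0, "rx": 0, "ry": 0, "rz": 0.21, "fingers": 0}, {"tx": 0.3, "ty": -1, "tz": 0, "rx": 0, "ry": 0, "rz": 0.21, "fingers": 0}, {"tx": 0.3, "ty": -1, "tz": 0, "rx": 0, "ry": 0, "rz": 0.21, "fingers": 0}, {"tx": 0.3, "ty": -1, "tz": 0, "rx": 0, "ry": 0, "rz": 0.21, "fingers": 0}, {"tx": 0.3, "ty": -1, "tz": 0, "rx": 0, "ry": 0, "rz": 0.21, "fingers": 0}, {"tx": 0.3, "ty": -1, "tz": 0, "rx": 0, "ry": 0, "rz": 0.21, "fingers": 0}, {"tx": 0.3, "ty": -1, "tz": 0, "rx": 0, "ry": 0, "rz": 0.21, "fingers": 0}, {"tx": 0.3, "ty": -1, "tz": 0, "rx": 0, "ry": 0, "rz": 0.21, "fingers": 0}, {"tx": 0.3, "ty": -1, "tz": 0, "rx": 0, "ry": 0, "rz": 0.21, "fingers": 0}, {"tx": 0.3, "ty": -1, "tz": 0, "rx": 0, "ry": 0, "rz": 0.21, "fingers": 0}, {"tx": 0.3, "ty": -1, "tz": 0, "rx": 0, "ry": 0, "rz": 0.21, "fingers": 0}, {"tx": 0.3, "ty": -1, "tz": 0, "rx": 0, "ry": 0, "rz": 0.21, "fingers": 0}, {"tx": 0.3, "ty": -1, "tz": 0, "rx": 0, "ry": 0, "rz": 0.21, "fingers": 0}, {"tx": 0.3, "ty": -1, "tz": 0, "rx": 0, "ry": 0, "rz": 0.21, "fingers": 0}, {"tx": 0.3, "ty": -1, "tz": 0, "rx": 0, "ry": 0, "rz": 0.21, "fingers": 0}, {"tx": 0.3, "ty": -1, "tz": 0, "rx": 0, "ry": 0, "rz": 0.21, "fingers": 0}, {"tx": 0.3, "ty": -1, "tz": 0, "rx": 0, "ry": 0, "rz": 0.21, "fingers": 0}, {"tx": 0.3, "ty": -1, "tz": 0, "rx": 0, "ry": 0, "rz": 0.21, "fingers": 0}]'

```text
clock: 2.5
tcp_pos: [0.4143, -0.0218, 0.2315]
ee_rot: [0.0, -0.018, 1.0, -0.0]
ft_force: [1.6, -0.2, -0.2]
opening: 0.0853
finger_force: 0.0
```

Call:
arm_command --series '[{"tx": 0.3, "ty": -0.96, "tz": 0, "rx": 0, "ry": 0, "rz": 0.21, "fingers": 0}, {"tx": 0.3, "ty": -0.96, "tz": 0, "rx": 0, "ry": 0, "rz": 0.21, "fingers": 0}, {"tx": 0.3, "ty": -0.96, "tz": 0, "rx": 0, "ry": 0, "rz": 0.21, "fingers": 0}, {"tx": 0.3, "ty": -0.96, "tz": 0, "rx": 0, "ry": 0, "rz": 0.21, "fingers": 0}, {"tx": 0.3, "ty": -0.96, "tz": 0, "rx": 0, "ry": 0, "rz": 0.21, "fingers": 0}, {"tx": 0.3, "ty": -0.96, "tz": 0, "rx": 0, "ry": 0, "rz": 0.21, "fingers": 0}, {"tx": 0.3, "ty": -0.96, "tz": 0, "rx": 0, "ry": 0, "rz": 0.21, "fingers": 0}, {"tx": 0.3, "ty": -0.96, "tz": 0, "rx": 0, "ry": 0, "rz": 0.21, "fingers": 0}, {"tx": 0.3, "ty": -0.96, "tz": 0, "rx": 0, "ry": 0, "rz": 0.21, "fingers": 0}, {"tx": 0, "ty": 0, "tz": 0, "rx": 0, "ry": 0, "rz": 0, "fingers": 0}]'

```text
clock: 3.5
tcp_pos: [0.496, -0.2829, 0.2312]
ee_rot: [0.0, -0.112, 0.994, -0.001]
ft_force: [-0.1, 0.2, -0.2]
opening: 0.0852
finger_force: 0.0
```

```bash
python3 - <<'E'
from h import *
a=snap('side')['frame']; W=0
save('side2.png',cv2.resize(a[160:400,180:480],None,fx=2.5,fy=2.5,interpolation=2))
st=robot.get_state(); print(st['tcp_pos'],st['ee_rot'],st['joints'])
E
```

```text
[ 0.49524772 -0.28105124  0.23102288] [ 5.96403863e-05 -1.11576137e-01  9.93755881e-01 -1.06204128e-04] [-6.20987078e-01  4.15540060e-01  1.48583401e+00 -8.25684414e-05
  1.23998783e+00 -2.41537450e+00]
```

View pics/side2.png

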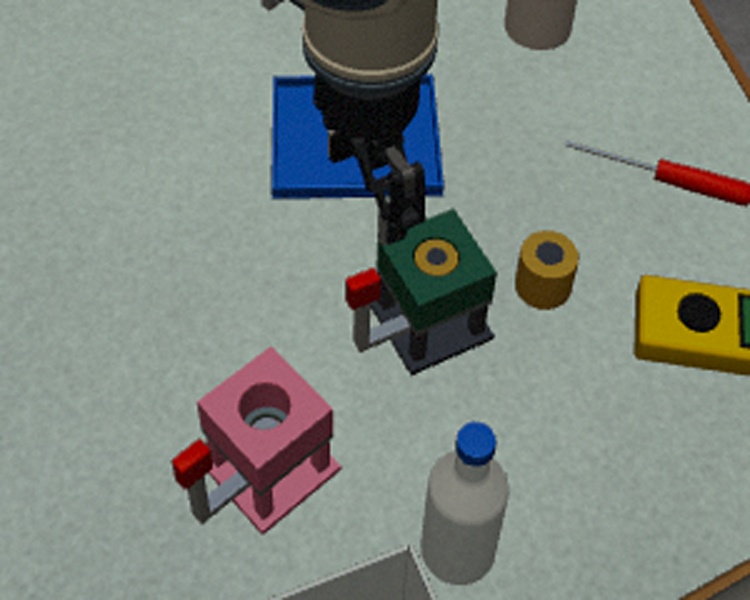

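The gripper is over the red grip (about (362,290) in the enlarged crop) with the way down clear. Next I descend and pinch.

Call:
arm_command --series '[{"tx": 0, "ty": 0, "tz": -0.66, "rx": 0, "ry": 0, "rz": 0, "fingers": 0}, {"tx": 0, "ty": 0, "tz": -0.66, "rx": 0, "ry": 0, "rz": 0, "fingers": 0}, {"tx": 0, "ty": 0, "tz": -0.66, "rx": 0, "ry": 0, "rz": 0, "fingers": 0}, {"tx": 0, "ty": 0, "tz": -0.66, "rx": 0, "ry": 0, "rz": 0, "fingers": 0}, {"tx": 0, "ty": 0, "tz": -0.66, "rx": 0, "ry": 0, "rz": 0, "fingers": 0}, {"tx": 0, "ty": 0, "tz": -0.66, "rx": 0, "ry": 0, "rz": 0, "fingers": 0}, {"tx": 0, "ty": 0, "tz": -0.66, "rx": 0, "ry": 0, "rz": 0, "fingers": 0}, {"tx": 0, "ty": 0, "tz": 0, "rx": 0, "ry": 0, "rz": 0, "fingers": 0.5}, {"tx": 0, "ty": 0, "tz": 0, "rx": 0, "ry": 0, "rz": 0, "fingers": 1}, {"tx": 0, "ty": 0, "tz": 0, "rx": 0, "ry": 0, "rz": 0, "fingers": 1}, {"tx": 0, "ty": 0, "tz": 0, "rx": 0, "ry": 0, "rz": 0, "fingers": 1}, {"tx": 0, "ty": 0, "tz": 0, "rx": 0, "ry": 0, "rz": 0, "fingers": 1}, {"tx": 0, "ty": 0, "tz": 0, "rx": 0, "ry": 0, "rz": 0, "fingers": 1}, {"tx": 0, "ty": 0, "tz": 0, "rx": 0, "ry": 0, "rz": 0, "fingers": 1}, {"tx": 0, "ty": 0, "tz": 0, "rx": 0, "ry": 0, "rz": 0, "fingers": 1}]' --force 70

```text
clock: 5.05
tcp_pos: [0.4951, -0.279, 0.0936]
ee_rot: [0.0, -0.112, 0.994, 0.0]
ft_force: [-1.7, 8.9, 12.8]
opening: 0.0149
finger_force: 68.2
```

Call:
arm_command --series '[{"tx": 0, "ty": 0.05, "tz": 0.1, "rx": 0, "ry": 0, "rz": 0, "fingers": 1}, {"tx": 0, "ty": 0, "tz": 0.13, "rx": 0, "ry": 0, "rz": 0, "fingers": 1}, {"tx": 0, "ty": 0, "tz": 0.13, "rx": 0, "ry": 0, "rz": 0, "fingers": 1}, {"tx": 0, "ty": 0, "tz": 0.13, "rx": 0, "ry": 0, "rz": 0, "fingers": 1}, {"tx": 0, "ty": 0, "tz": 0.13, "rx": 0, "ry": 0, "rz": 0, "fingers": 1}, {"tx": 0, "ty": 0, "tz": 0.13, "rx": 0, "ry": 0, "rz": 0, "fingers": 1}, {"tx": 0, "ty": 0, "tz": 0.13, "rx": 0, "ry": 0, "rz": 0, "fingers": 1}, {"tx": 0, "ty": 0, "tz": 0.13, "rx": 0, "ry": 0, "rz": 0, "fingers": 1}, {"tx": 0, "ty": 0, "tz": 0.13, "rx": 0, "ry": 0, "rz": 0, "fingers": 1}, {"tx": 0, "ty": 0, "tz": 0.13, "rx": 0, "ry": 0, "rz": 0, "fingers": 1}, {"tx": 0, "ty": 0, "tz": 0, "rx": 0, "ry": 0, "rz": 0, "fingers": 1}, {"tx": 0, "ty": 0, "tz": 0, "rx": 0, "ry": 0, "rz": 0, "fingers": 1}]'

```text
clock: 6.25
tcp_pos: [0.4952, -0.2788, 0.1313]
ee_rot: [0.0, -0.112, 0.994, -0.001]
ft_force: [-2.4, -5.3, 2.4]
opening: 0.015
finger_force: 70.9
```

Call:
arm_command --series '[{"tx": 0, "ty": -0.02, "tz": 0.05, "rx": 0, "ry": 0, "rz": 0, "fingers": 1}, {"tx": 0, "ty": 0, "tz": 0.05, "rx": 0, "ry": 0, "rz": 0, "fingers": 1}, {"tx": 0, "ty": 0, "tz": 0, "rx": 0, "ry": 0, "rz": 0, "fingers": 1}]'

```text
clock: 6.55
tcp_pos: [0.4951, -0.2787, 0.1321]
ee_rot: [-0.0, -0.112, 0.994, 0.0]
ft_force: [10.1, -6.7, -35.3]
opening: 0.0152
finger_force: 71.8
```

```bash
python3 - <<'E'
from h import *
s=snap('side'); a=s['frame']
save('side3.png',cv2.resize(a[220:320,290:430],None,fx=4,fy=4,interpolation=2))
W=xyz(s); h=cv2.cvtColor(a,cv2.COLOR_RGB2HSV); 
m=(h[...,0]>12)&(h[...,0]<28)&(h[...,1]>120)&(np.hypot(W[...,0]-.569,W[...,1]+.263)<.035)
p=W[m]; t=p[p[:,2]>np.percentile(p[:,2],97)-.006]; print(len(p),np.percentile(p[:,2],[5,50,95,99]),t.mean(0),(t.max(0)+t.min(0))/2)
E
```

```text
321 [0.1104191  0.14117982 0.14722961 0.14865627] [ 0.56746272 -0.263375    0.14501397] [ 0.56788165 -0.26175524  0.14577455]
```

View pics/side3.png

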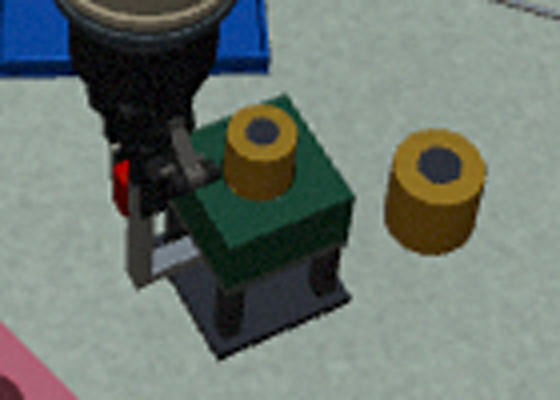

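The rod is at its stop (the force jumped to 35 N) and the bush stands proud, with its top at z≈0.145 and pixel (262,130) in the crop. I'll relax, open, rise, and shift over the bush.

Call:
arm_command --series '[{"tx": 0, "ty": 0, "tz": -0.08, "rx": 0, "ry": 0, "rz": 0, "fingers": 1}, {"tx": 0, "ty": 0, "tz": 0, "rx": 0, "ry": 0, "rz": 0, "fingers": 0}, {"tx": 0, "ty": 0, "tz": 0, "rx": 0, "ry": 0, "rz": 0, "fingers": 0}, {"tx": 0, "ty": 0, "tz": 0, "rx": 0, "ry": 0, "rz": 0, "fingers": 0}, {"tx": 0, "ty": 0, "tz": 0, "rx": 0, "ry": 0, "rz": 0, "fingers": 0}, {"tx": 0, "ty": 0, "tz": 0, "rx": 0, "ry": 0, "rz": 0, "fingers": 0}, {"tx": 0, "ty": 0, "tz": 0.6, "rx": 0, "ry": 0, "rz": 0, "fingers": 0}, {"tx": 0, "ty": 0, "tz": 0.6, "rx": 0, "ry": 0, "rz": 0, "fingers": 0}, {"tx": 0, "ty": 0, "tz": 0.6, "rx": 0, "ry": 0, "rz": 0, "fingers": 0}, {"tx": 0, "ty": 0, "tz": 0.6, "rx": 0, "ry": 0, "rz": 0, "fingers": 0}, {"tx": 0.6, "ty": 0.14, "tz": 0, "rx": 0, "ry": 0, "rz": 0, "fingers": 0}, {"tx": 0.6, "ty": 0.14, "tz": 0, "rx": 0, "ry": 0, "rz": 0, "fingers": 0}, {"tx": 0.6, "ty": 0.14, "tz": 0, "rx": 0, "ry": 0, "rz": 0, "fingers": 0}, {"tx": 0.6, "ty": 0.14, "tz": 0, "rx": 0, "ry": 0, "rz": 0, "fingers": 0}, {"tx": 0, "ty": 0, "tz": 0, "rx": 0, "ry": 0, "rz": 0, "fingers": 0}, {"tx": 0, "ty": 0, "tz": 0, "rx": 0, "ry": 0, "rz": 0, "fingers": 0}]'

```text
clock: 8.2
tcp_pos: [0.5668, -0.2618, 0.2032]
ee_rot: [-0.0, -0.113, 0.994, 0.0]
ft_force: [-0.6, 0.6, 0.3]
opening: 0.0852
finger_force: 0.0
```

```bash
python3 - <<'E'
from h import *
s=snap('side'); a=s['frame']; W=xyz(s); h=cv2.cvtColor(a,cv2.COLOR_RGB2HSV)
m=(h[...,0]>12)&(h[...,0]<28)&(h[...,1]>120)&(np.hypot(W[...,0]-.569,W[...,1]+.263)<.035)
p=W[m]; t=p[p[:,2]>.1415]; print(len(t),np.percentile(p[:,2],[50,95]),(t.max(0)+t.min(0))/2)
r=((h[...,0]<8)|(h[...,0]>172))&(h[...,1]>150)&(np.hypot(W[...,0]-.496,W[...,1]+.28)<.04)
print('red top',r.sum(),np.percentile(W[r][:,2],[5,90,97]) if r.any() else '')
save('side4.png',cv2.resize(a[180:320,270:430],None,fx=4,fy=4,interpolation=2))
print(robot.get_state()['tcp_pos'])
E
```

```text
141 [0.14055247 0.14653922] [ 0.56599069 -0.26886282  0.25077039]
red top 176 [0.13181631 0.16024956 0.16113769]
[ 0.56644869 -0.26194387  0.2032457 ]
```

View pics/side4.png

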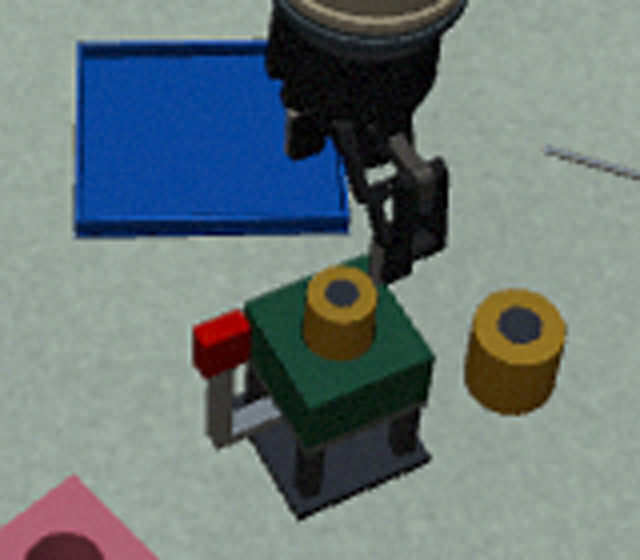

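The red grip stayed up (top at z 0.160) and the bush at (340,295) in the crop is free to take. I'll descend to TCP z≈0.115 and close.

Call:
arm_command --series '[{"tx": 0.07, "ty": -0.03, "tz": -0.55, "rx": 0, "ry": 0, "rz": 0, "fingers": 0}, {"tx": 0, "ty": 0, "tz": -0.55, "rx": 0, "ry": 0, "rz": 0, "fingers": 0}, {"tx": 0, "ty": 0, "tz": -0.55, "rx": 0, "ry": 0, "rz": 0, "fingers": 0}, {"tx": 0, "ty": 0, "tz": -0.55, "rx": 0, "ry": 0, "rz": 0, "fingers": 0}, {"tx": 0, "ty": 0, "tz": -0.4, "rx": 0, "ry": 0, "rz": 0, "fingers": 0}, {"tx": 0, "ty": 0, "tz": -0.3, "rx": 0, "ry": 0, "rz": 0, "fingers": 0}, {"tx": 0, "ty": 0, "tz": 0, "rx": 0, "ry": 0, "rz": 0, "fingers": 0.3}, {"tx": 0, "ty": 0, "tz": 0, "rx": 0, "ry": 0, "rz": 0, "fingers": 0.4}, {"tx": 0, "ty": 0, "tz": 0, "rx": 0, "ry": 0, "rz": 0, "fingers": 0.6}, {"tx": 0, "ty": 0, "tz": 0, "rx": 0, "ry": 0, "rz": 0, "fingers": 1}, {"tx": 0, "ty": 0, "tz": 0, "rx": 0, "ry": 0, "rz": 0, "fingers": 1}, {"tx": 0, "ty": 0, "tz": 0, "rx": 0, "ry": 0, "rz": 0, "fingers": 1}, {"tx": 0, "ty": 0, "tz": 0, "rx": 0, "ry": 0, "rz": 0, "fingers": 1}]' --force 40

```text
clock: 9.55
tcp_pos: [0.5694, -0.2631, 0.1167]
ee_rot: [0.0, -0.112, 0.994, -0.0]
ft_force: [1.1, -0.1, 2.7]
opening: 0.0386
finger_force: 42.1
```

Call:
arm_command --series '[{"tx": 0, "ty": 0, "tz": 0.15, "rx": 0, "ry": 0, "rz": 0, "fingers": 1}, {"tx": 0, "ty": 0, "tz": 0.2, "rx": 0, "ry": 0, "rz": 0, "fingers": 1}, {"tx": 0, "ty": 0, "tz": 0.3, "rx": 0, "ry": 0, "rz": 0, "fingers": 1}, {"tx": 0, "ty": 0, "tz": 0.5, "rx": 0, "ry": 0, "rz": 0, "fingers": 1}, {"tx": 0, "ty": 0, "tz": 0.5, "rx": 0, "ry": 0, "rz": 0, "fingers": 1}, {"tx": 0, "ty": 0, "tz": 0.5, "rx": 0, "ry": 0, "rz": 0, "fingers": 1}, {"tx": -0.05, "ty": 0.4, "tz": 0, "rx": 0, "ry": 0, "rz": 0, "fingers": 1}, {"tx": -0.05, "ty": 0.7, "tz": 0, "rx": 0, "ry": 0, "rz": 0, "fingers": 1}, {"tx": -0.05, "ty": 0.7, "tz": 0, "rx": 0, "ry": 0, "rz": 0, "fingers": 1}, {"tx": -0.05, "ty": 0.7, "tz": 0, "rx": 0, "ry": 0, "rz": 0, "fingers": 1}, {"tx": -0.05, "ty": 0.7, "tz": 0, "rx": 0, "ry": 0, "rz": 0, "fingers": 1}, {"tx": -0.05, "ty": 0.7, "tz": 0, "rx": 0, "ry": 0, "rz": 0, "fingers": 1}, {"tx": -0.05, "ty": 0.7, "tz": 0, "rx": 0, "ry": 0, "rz": 0, "fingers": 1}, {"tx": -0.05, "ty": 0.7, "tz": 0, "rx": 0, "ry": 0, "rz": 0, "fingers": 1}, {"tx": -0.05, "ty": 0.7, "tz": 0, "rx": 0, "ry": 0, "rz": 0, "fingers": 1}, {"tx": -0.05, "ty": 0.7, "tz": 0, "rx": 0, "ry": 0, "rz": 0, "fingers": 1}, {"tx": -0.05, "ty": 0.7, "tz": 0, "rx": 0, "ry": 0, "rz": 0, "fingers": 1}, {"tx": -0.05, "ty": 0.6, "tz": 0, "rx": 0, "ry": 0, "rz": 0, "fingers": 1}, {"tx": 0, "ty": 0, "tz": 0, "rx": 0, "ry": 0, "rz": 0, "fingers": 1}]'

```text
clock: 11.45
tcp_pos: [0.5495, -0.0193, 0.1802]
ee_rot: [-0.001, -0.114, 0.994, 0.001]
ft_force: [0.2, -0.7, -2.5]
opening: 0.0388
finger_force: 41.8
```

```bash
python3 - <<'E'
from h import *
s=snap('side'); a=s['frame']; W=xyz(s); h=cv2.cvtColor(a,cv2.COLOR_RGB2HSV)
t=np.array(robot.get_state()['tcp_pos'])
m=(h[...,0]>12)&(h[...,0]<28)&(h[...,1]>120)&(np.hypot(W[...,0]-t[0],W[...,1]-t[1])<.04)
p=W[m]; print(t,m.sum(),np.percentile(p[:,2],[3,50,97]) if m.any() else '')
save('side5.png',cv2.resize(a[100:320,250:430],None,fx=2.7,fy=2.7,interpolation=2))
E
```

```text
[ 0.54990106 -0.02049053  0.18031338] 157 [0.1699116  0.20216905 0.3205357 ]
```

View pics/side5.png

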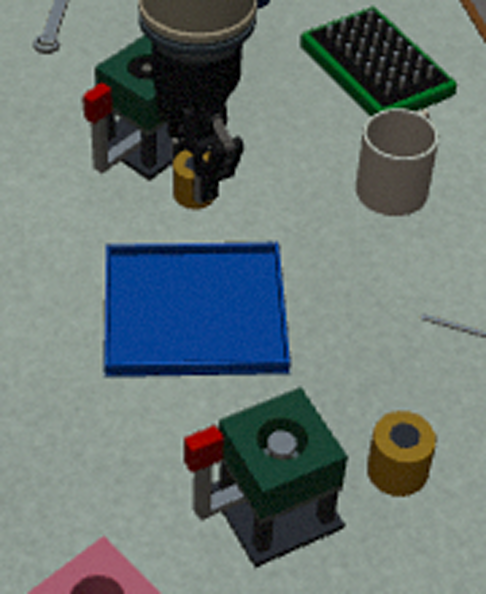

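The bush is held upright (187,180 in the crop) and the nest is empty with the grip still up (203,447). I'll lower it into the tray, slowly at the end.

Call:
arm_command --series '[{"tx": 0, "ty": 0, "tz": -0.7, "rx": 0, "ry": 0, "rz": 0, "fingers": 1}, {"tx": 0, "ty": 0, "tz": -0.7, "rx": 0, "ry": 0, "rz": 0, "fingers": 1}, {"tx": 0, "ty": 0, "tz": -0.7, "rx": 0, "ry": 0, "rz": 0, "fingers": 1}, {"tx": 0, "ty": 0, "tz": -0.7, "rx": 0, "ry": 0, "rz": 0, "fingers": 1}, {"tx": 0, "ty": 0, "tz": -0.7, "rx": 0, "ry": 0, "rz": 0, "fingers": 1}, {"tx": 0, "ty": 0, "tz": -0.7, "rx": 0, "ry": 0, "rz": 0, "fingers": 1}, {"tx": 0, "ty": 0, "tz": -0.7, "rx": 0, "ry": 0, "rz": 0, "fingers": 1}, {"tx": 0, "ty": 0, "tz": -0.3, "rx": 0, "ry": 0, "rz": 0, "fingers": 1}, {"tx": 0, "ty": 0, "tz": -0.15, "rx": 0, "ry": 0, "rz": 0, "fingers": 1}, {"tx": 0, "ty": 0, "tz": -0.05, "rx": 0, "ry": 0, "rz": 0, "fingers": 1}, {"tx": 0, "ty": 0, "tz": -0.05, "rx": 0, "ry": 0, "rz": 0, "fingers": 1}, {"tx": 0, "ty": 0, "tz": 0, "rx": 0, "ry": 0, "rz": 0, "fingers": 1}]'

```text
clock: 12.7
tcp_pos: [0.5515, -0.0229, 0.0179]
ee_rot: [0.0, -0.112, 0.994, -0.0]
ft_force: [0.8, 0.0, -3.4]
opening: 0.0387
finger_force: 41.8
```

Call:
arm_command --series '[{"tx": 0, "ty": 0, "tz": -0.04, "rx": 0, "ry": 0, "rz": 0, "fingers": 1}, {"tx": 0, "ty": 0, "tz": -0.03, "rx": 0, "ry": 0, "rz": 0, "fingers": 1}, {"tx": 0, "ty": 0, "tz": 0, "rx": 0, "ry": 0, "rz": 0, "fingers": 1}]'

```text
clock: 13.0
tcp_pos: [0.5516, -0.0227, 0.0171]
ee_rot: [0.001, -0.112, 0.994, -0.0]
ft_force: [-6.6, 2.7, 29.1]
opening: 0.0389
finger_force: 45.1
```

Contact with the tray floor. I'll ease up slightly, release gently, and rise.

Call:
arm_command --series '[{"tx": 0, "ty": 0, "tz": 0.04, "rx": 0, "ry": 0, "rz": 0, "fingers": 1}, {"tx": 0, "ty": 0, "tz": 0, "rx": 0, "ry": 0, "rz": 0, "fingers": 0.4}, {"tx": 0, "ty": 0, "tz": 0, "rx": 0, "ry": 0, "rz": 0, "fingers": 0.2}, {"tx": 0, "ty": 0, "tz": 0, "rx": 0, "ry": 0, "rz": 0, "fingers": 0}, {"tx": 0, "ty": 0, "tz": 0, "rx": 0, "ry": 0, "rz": 0, "fingers": 0}, {"tx": 0, "ty": 0, "tz": 0, "rx": 0, "ry": 0, "rz": 0, "fingers": 0}, {"tx": 0, "ty": 0, "tz": 0.4, "rx": 0, "ry": 0, "rz": 0, "fingers": 0}, {"tx": 0, "ty": 0, "tz": 0.7, "rx": 0, "ry": 0, "rz": 0, "fingers": 0}, {"tx": 0, "ty": 0, "tz": 0.7, "rx": 0, "ry": 0, "rz": 0, "fingers": 0}, {"tx": 0, "ty": 0, "tz": 0.7, "rx": 0, "ry": 0, "rz": 0, "fingers": 0}, {"tx": 0, "ty": 0, "tz": 0.7, "rx": 0, "ry": 0, "rz": 0, "fingers": 0}, {"tx": 0, "ty": 0, "tz": 0.7, "rx": 0, "ry": 0, "rz": 0, "fingers": 0}, {"tx": 0, "ty": 0, "tz": 0.7, "rx": 0, "ry": 0, "rz": 0, "fingers": 0}, {"tx": 0, "ty": 0, "tz": 0, "rx": 0, "ry": 0, "rz": 0, "fingers": 0}]'

```text
clock: 14.4
tcp_pos: [0.5524, -0.023, 0.1578]
ee_rot: [0.002, -0.112, 0.994, -0.001]
ft_force: [-0.2, -0.0, -0.9]
opening: 0.0853
finger_force: 0.0
```

```bash
python3 - <<'E'
from h import *
s=snap('side'); a=s['frame']
save('side6.png',cv2.resize(a[100:320,250:430],None,fx=2.7,fy=2.7,interpolation=2))
W=xyz(s); h=cv2.cvtColor(a,cv2.COLOR_RGB2HSV)
m=(h[...,0]>12)&(h[...,0]<28)&(h[...,1]>120)&(np.hypot(W[...,0]-.5515,W[...,1]+.0225)<.05)&(W[...,2]<.1); print(m.sum(),np.percentile(W[m][:,2],[3,50,97]))
E
```

```text
206 [0.00898624 0.03924126 0.04657485]
```

View pics/side6.png

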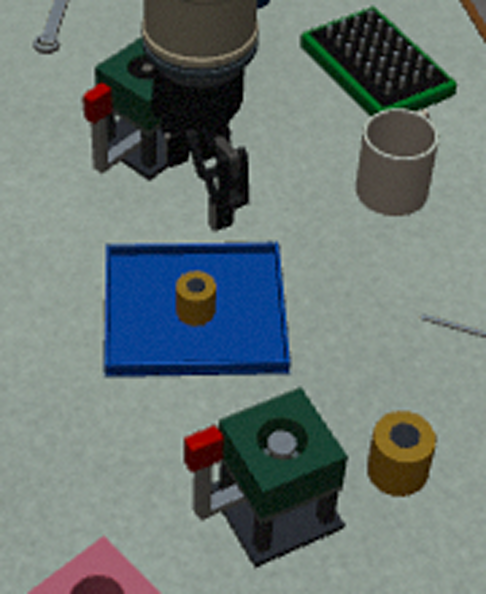

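The bush stands upright in the tray at (196,297) in the crop, and the gripper is clear of it.

```bash
python3 -c "
from plant import job; print(job.sign_off())"
```

```text
the job is handed in; nothing more can be done
None
```

The knockout rod was lifted to its stop and the brass bush now stands upright and released in the blue tray, with the black roller left alone; I handed the job in at about 14.5 s, and no verdict came back.

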